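# Rock a plug-in relay out of its test socket and hold it for inspection

## Robot

A 7-joint arm with a two-finger parallel gripper is mounted at the origin on a cart in front of the work surface, level with it; the furniture and walls round the work are solid. World frame = base frame: x ahead of the robot, y to its left, z up, the work surface at z = 0. Lengths are in mm, angles in rad, forces in N, time in s.
With the tool pointing down it reaches from about 400 to 875 mm from the base axis. Payload 4.4 kg.
Tool frame: the origin (TCP) lies midway between the tips of the shut fingers; the grasp point (between the pads) lies 19 mm behind it; z points along the fingers, y is the line along which they close (so a half turn about z gives the same grasp; the last joint's range is limited). The gripper opens to 85 mm and grips with 20 to 120 N. Pads are 22 mm wide; open, the fingers measure 114 mm over their backs; the gripper's body (76 mm by 85 mm) begins 54 mm behind the grasp point. The pads swing forward as they close: fully open they stand 13 mm farther back than shut.
Start: joints at [-1.322, 0.628, 0.038, 1.517, -0.027, 0.996, -0.02], TCP at [201.233, 618.08, 231.313] pointing down, gripper open.
Joint ranges: [-3.06, 3.06], [-0.37, 2.12], [-1.25, 1.32], [0.18, 2.47], [-1.1, 4.24], [0.23, 1.98], [-2.94, 2.94]. Speed limits (rad/s): [2.57, 2.57, 3.14, 3.14, 3.14, 3.14, 3.14].

## Interface

Orientations are given as [roll, pitch, yaw] about the fixed x, y, z axes, in that order (R = Rz(yaw) Ry(pitch) Rx(roll)).
In Python, from cell import ctrl, get_image, get_calibration gives the robot as it stands.
- The arm moves only by the shell command python3 -m creep 'ROWS'. ROWS is JSON, a list of rows, each an object of numbers: "dx", "dy", "dz": the shift along the world's x, y, z normalised to -1 to 1, where 1 is 0.4 m; "rx", "ry", "rz": the turn, a rotation vector about the world's x, y, z normalised to -1 to 1, where 1 is 2 pi rad; "grip": the closure, from -1 (fully open) to 1 (shut). A call has exactly 5 rows; each row is the pose to reach, as a shift and turn from the pose commanded when the call began, turning the shorter way round; what a row does not reach only later rows make up. A row lasts 1/8 s, in which the tool goes at most 62.5 mm and 10.7 degrees, less where a joint would pass 70% of its speed; a pose out of reach is approached as far as the arm can. A call with a number of a shift or a turn outside -1 to 1 is refused whole. A call with a gripper value outside its range is refused whole. The fingers move at their own pace and stop on an object; the grip force is fixed at half the most. Time passes only in rows, so rows that repeat a pose let the fingers close, or fill a call up. It gives the time, the measured TCP pose, the force, the opening and the grip force at its end, in the units of the state.
- ctrl.read_state(): the state, without advancing time (a new reading comes with each control period).
- get_image(name): name is "scene" or "top" or "wrist"; returns the picture (400x640x3 uint8, red, green, blue); there is no depth.
- get_calibration(name): a dict with "mtx" (3x3 intrinsics, pixels), "world_from_camera" (4x4, takes a point from camera to world coordinates). Camera axes: x right, y down, z forward; pixel columns grow to the right and rows downward; lengths in mm; the calibration is good to about 2 mm. A picture is of the moment at which its call begins: read the wrist's pose just before it. get_calibration takes no time and is no camera call; for the wrist camera it gives the pose at the moment of the call.
- ctrl.finish_job(): hands the job in; it is judged then, once.
The state is a dict: "clock": time; "qpos": joint angles; "qd": joint speeds; "tau": joint torques, N m; "eef_pos": TCP position; "tool_rot": TCP orientation; "force": force on the tool from outside, world axes, zero at the start; "torque": the same for the moment, N m; "width": finger opening in mm; "gripper_force": force on a finger pad.
Only numpy, scipy, OpenCV 4.12 (cv2) and the standard library are available. Lean on these libraries where they do the work, as an engineer would, in place of code of your own. Each camera call takes 0.05 s, during which the arm holds its last target. There are 200 camera calls.

## Task

The plug-in relay in the test base has to come out so that I can look at its blades. Swing the wire hold-down clip off it, over to the side of the orange lamp, then take hold of the relay and rock it side to side, towards the clip and then towards the terminal blocks and so on, easing it up until its blades come free of the socket; don't just pull, or the whole base comes up off the bench. Finish while still holding it, upright and still, with the blades just clear above the socket; leave the clip open, the base where it stands and everything else alone.

Things in the scene. Friction and masses are not known exactly. Their poses are not given: they have to be found in the camera images.
- test_base: Relay test base: grey steel plate 130 (x) by 150 (y) by 12 mm on rubber feet, a black relay socket on a rail in its middle. Origin under its centre, at bench level, z up; at yaw 0 its x points away from the robot, its y to the robot's left. Loose, held down by its weight only (2.1 kg, 20 N): pulling the seated relay straight up takes more than that and lifts the base.
- lamp (a point): Top of the orange lamp on the base's corner at its x +43, y +50 mm, 31 mm above the bench. On the other side, at y -31 to -71 mm on the rail, stands the row of terminal blocks, 40 mm high.
- socket_face (a point): Centre of the socket's top face, 50 mm above the bench on the base's z axis; the raised middle of the socket reaches x +-25, y +-22 mm (the clip's ears at x +-27 rise 6 mm above it). Sprung brass lips 3 mm below this face pinch each blade row with some 13 to 18 N of friction a row. The slots let the relay lean about 10 degrees to its y sides.
- relay: Plug-in relay, clear cover with a copper coil inside, black foot: 38 (x) by 36 (y) by 55 mm high, 0.09 kg, axes parallel to the base's. Origin: centre of its underside, which rests on the socket face at the start. Brass blades hang 12 mm below it in two rows, at its y = +12 and -12 mm; grip it across the 36 mm between its y faces.
- relay_top (a point): Centre of the relay's top face, 55 mm above its origin (105 mm above the bench when seated).
- blade_tips (a point): Point midway between the lower ends of the two blade rows, 12 mm below the relay's origin. 9 mm of each row must be drawn past the lips. Leaning the relay to its +y or -y side about the lower row draws the other row up some 3 mm (at 7 degrees); 4 to 6 leans to alternate sides walk it out.
- clip (a joint): Steel wire hold-down clip, angle in rad: near 0 = over the relay, opens to 1.85 (lying out past the base's +y edge), well clear from 1.3 on. Axis along the base's x at y = +9, z = 52 mm; crossbar 44 mm long in x, wire 2.8 mm, 57 mm from the axis; closed it is at y = +1, z = 108 mm, 2 mm above the relay. Light friction (0.03 N m) keeps it where it is left.
- clip_tab (a point): Centre of the yellow plastic thumb tab on the middle of the clip's crossbar, 16 (x) by 8 (y) by 13 mm; closed at the base's y = +1, z = 113 mm; 62 mm from the clip's axis.
- screwdriver: bystander: red-handled screwdriver lying on the bench, 167 mm long; origin at its middle on the bench
- wool_pot: bystander: black pot of brass wool, 62 mm wide, 36 mm high; origin under its centre
- brown_jar: bystander: brown jar with a black cap, 42 mm wide, 65 mm high; origin under its centre
- white_jar: bystander: white jar, 38 mm wide, 71 mm high; origin under its centre
Things that resemble listed ones, but are neither listed nor needed, are in the scene too. Leave any pink or turquoise look-alike of the relay alone.

How it is judged:
By the outcome, as a careful person would: the job done as asked, in the order asked, and still so for the second after the job is handed in, while the arm keeps its last pose, push and grip.
It also fails if it takes over 45 s, if anything falls off the work surface, if the arm or the gripper's body presses on something with over 40 N, if the wrist force passes 120 N, or if a joint passes its speed limit or range.

## Working session

There is one attempt and no reset: what is moved stays moved. The work goes in short steps, Python scripts to look and compute and a shell command to move; the robot and the scene stay as the last step left them, time stands still between calls to the robot, and variables do not carry over. Pictures are saved under pics/ and viewed, at most 10 in all, crops included, and the job is handed in when it is done.

```bash
mkdir -p pics; ls; python3 - <<'E'
from cell import ctrl,get_image,get_calibration
import cv2,numpy as np
a=[cv2.cvtColor(get_image(n),cv2.COLOR_RGB2BGR) for n in("scene","top")]
for n,i in zip(("scene","top"),a): cv2.imwrite(f"pics/{n}0.png",i)
print(ctrl.read_state())
for n in("scene","top"):print(get_calibration(n))
E
```

```text
pics
{'clock': 0.1, 'qpos': array([-1.32180406,  0.62925831,  0.03845927,  1.51828686, -0.027018  ,
        0.99630036, -0.02000342]), 'qd': array([ 8.28941596e-04, -3.30694093e-03, -6.10816084e-04, -1.54989232e-03,
       -7.97255578e-05,  2.26855699e-03,  1.19047855e-03]), 'tau': array([ 3.34883443e-03, -5.64532042e+01,  1.23055000e+00, -1.93970132e+01,
        1.13032601e-02,  5.42164416e-03,  1.63514915e-05]), 'eef_pos': array([201.04990228, 617.52438497, 230.47224531]), 'tool_rot': array([-3.13985805e+00,  1.16919137e-05,  2.82677502e+00]), 'force': array([-0.07406814,  0.23120556,  0.54438928]), 'torque': array([-0.02990586,  0.02125618,  0.07158261]), 'gripper_force': 0.0, 'width': 85.32243700269078}
{'mtx': array([[474.00785365,   0.        , 314.21852688],
       [  0.        , 474.00785365, 200.7387762 ],
       [  0.        ,   0.        ,   1.        ]]), 'world_from_camera': array([[ 8.54502563e-01, -3.86174933e-01,  3.47410840e-01,
         1.40209631e+02],
       [-5.19357232e-01, -6.47602272e-01,  5.57565568e-01,
        -4.75827704e+02],
       [ 9.66620343e-03, -6.56871539e-01, -7.53940545e-01,
         8.82052828e+02],
       [ 0.00000000e+00,  0.00000000e+00,  0.00000000e+00,
         1.00000000e+00]])}
{'mtx': array([[417.06774776,   0.        , 323.75749727],
       [  0.        , 417.06774776, 199.06035919],
       [  0.        ,   0.        ,   1.        ]]), 'world_from_camera': array([[-2.67163771e-02, -9.91225144e-01,  1.29456363e-01,
         3.40792764e+02],
       [-9.99589502e-01,  2.51495266e-02, -1.37232882e-02,
         1.19316975e+02],
       [ 1.03471021e-02, -1.29769858e-01, -9.91490152e-01,
         1.21191360e+03],
       [ 0.00000000e+00,  0.00000000e+00,  0.00000000e+00,
         1.00000000e+00]])}
```

View pics/scene0.png

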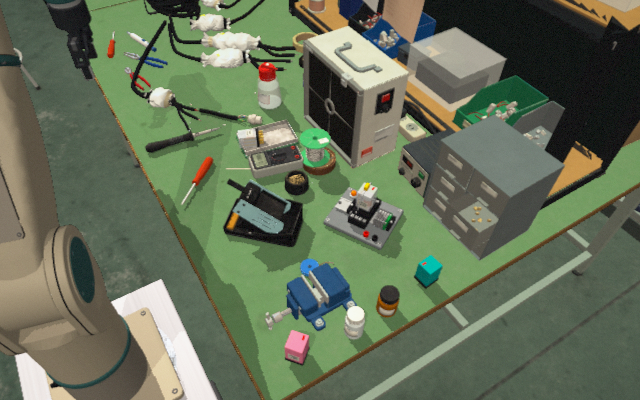

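View pics/top0.png

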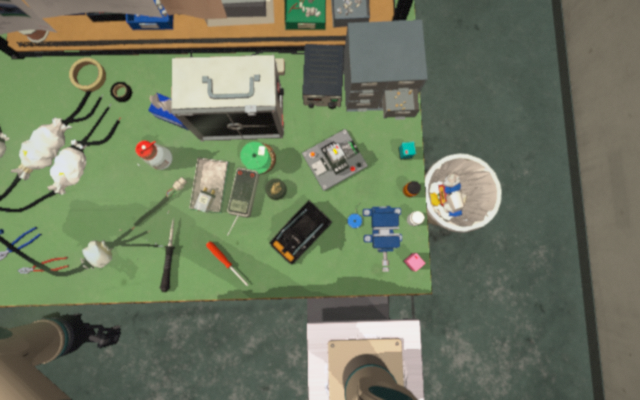

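The test base with its clear relay is at scene (365,213) and top (335,160). The pink cube at scene (297,347) and the turquoise one at (429,271) are the look-alikes, so I leave them. I'll confirm the base in one enlarged crop.

```bash
python3 - <<'E'
import cv2,numpy as np
s=cv2.imread("pics/scene0.png")[170:255,315:415];t=cv2.imread("pics/top0.png")[120:200,290:385]
f=lambda i:cv2.resize(i,(400*2-400,int(i.shape[0]*400/i.shape[1])),interpolation=cv2.INTER_CUBIC)
s,t=f(s),f(t);h=max(s.shape[0],t.shape[0]);p=lambda i:cv2.copyMakeBorder(i,0,h-i.shape[0],0,0,cv2.BORDER_CONSTANT)
cv2.imwrite("pics/crop0.png",np.hstack([p(s),p(t)]))
E
```

```text
(no output)
```

View pics/crop0.png

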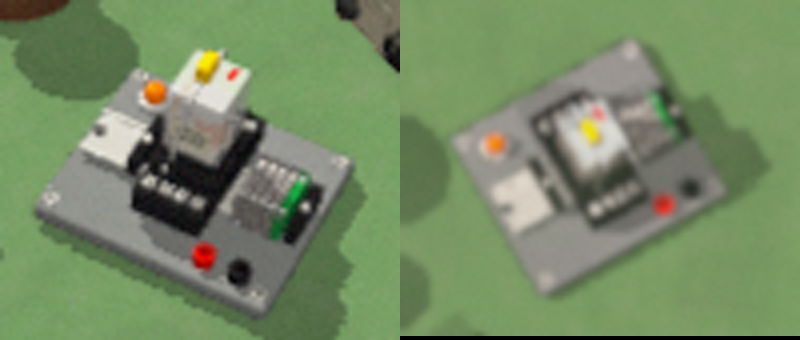

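Confirmed: in the scene half (left) the clear relay has a yellow tab at (208,65), the orange lamp at (155,92), and the terminals to the right. In the top half the lamp is at (495,143) and the tab at (591,130), so the base's yaw is about +30°. Next I fit the pose.

```bash
cat >h.py <<'E'
import numpy as np
from cell import get_calibration
def proj(c,P):
    T=np.linalg.inv(c["world_from_camera"]);p=(T[:3,:3]@np.asarray(P,float).T).T+T[:3,3]
    q=(c["mtx"]@p.T).T;return q[:,:2]/q[:,2:]
def b2w(b,P):
    c,s=np.cos(b[2]),np.sin(b[2]);R=np.array([[c,-s,0],[s,c,0],[0,0,1]])
    return (R@np.asarray(P,float).T).T+[b[0],b[1],0]
E
python3 - <<'E'
from h import *
from scipy.optimize import least_squares
S,T=get_calibration("scene"),get_calibration("top")
C=[(65,75),(65,-75),(-65,-75),(-65,75)]
s=np.array([(140,70),(355,160),(262,310),(38,208),(155,90),(208,65)])/4+[315,170]
t=np.array([(52,143),(230,40),(322,190),(145,295),(95,143),(191,130)])/(400/95)+[290,120]
def pts(b):
    return b2w(b,[(x,y,b[3]) for x,y in C]+[(43,50,28),(0,1,113)])
f=lambda b:np.r_[(proj(S,pts(b))-s).ravel(),(proj(T,pts(b))-t).ravel(),(b[3]-15)/5]
r=least_squares(f,[500,100,.5,15]);print(r.x,np.degrees(r.x[2]));print(r.fun.round(1))
b=r.x
print(b2w(b,[(0,0,50),(0,0,105),(0,1,113),(43,50,31)]).round(1))
E
```

```text
[6.16737310e+02 6.69747245e+01 5.02346029e-01 1.13660796e+01] 28.78230729006004
[-2.1 -0.6 -0.3  0.2  0.3  1.1 -2.   0.1 -0.4 -0.6  0.1  0.6 -0.7 -1.5
  0.8 -1.8  1.6 -0.4 -0.5  0.1  0.1 -0.7  0.5 -0.6 -0.7]
[[616.7  67.   50. ]
 [616.7  67.  105. ]
 [616.3  67.9 113. ]
 [630.4 131.5  31. ]]
```

```bash
python3 -m creep '[{"dx":0.1,"dy":-0.13,"dz":0.08,"rz":-0.03,"grip":1},{"dx":0.2,"dy":-0.25,"dz":0.1,"rz":-0.06,"grip":1},{"dx":0.35,"dy":-0.46,"dz":0.1,"rz":-0.124,"grip":1},{"dx":0.35,"dy":-0.46,"dz":0.1,"rz":-0.124,"grip":1},{"dx":0.35,"dy":-0.46,"dz":0.1,"rz":-0.124,"grip":1}]'
```

```text
$[0]: bad value
```

```bash
python3 -m creep '[{"dx":0.1,"dy":-0.13,"dz":0.08,"rx":0,"ry":0,"rz":-0.03,"grip":1},{"dx":0.2,"dy":-0.25,"dz":0.1,"rx":0,"ry":0,"rz":-0.06,"grip":1},{"dx":0.35,"dy":-0.46,"dz":0.1,"rx":0,"ry":0,"rz":-0.124,"grip":1},{"dx":0.35,"dy":-0.46,"dz":0.1,"rx":0,"ry":0,"rz":-0.124,"grip":1},{"dx":0.35,"dy":-0.46,"dz":0.1,"rx":0,"ry":0,"rz":-0.124,"grip":1}]'
```

```text
clock: 0.72
eef_pos: [344.7, 429.5, 271.6]
tool_rot: [3.141, 0.003, 2.038]
force: [-0.2, 0.9, -0.0]
width: 0.2
gripper_force: 0.0
```

```bash
python3 -m creep '[{"dx":0.34,"dy":-0.452,"dz":0,"rx":0,"ry":0,"rz":-0.122,"grip":1},{"dx":0.34,"dy":-0.452,"dz":0,"rx":0,"ry":0,"rz":-0.122,"grip":1},{"dx":0.34,"dy":-0.452,"dz":0,"rx":0,"ry":0,"rz":-0.122,"grip":1},{"dx":0.34,"dy":-0.452,"dz":0,"rx":0,"ry":0,"rz":-0.122,"grip":1},{"dx":0.34,"dy":-0.452,"dz":0,"rx":0,"ry":0,"rz":-0.122,"grip":1}]'
python3 -m creep '[{"dx":0.33,"dy":-0.452,"dz":0,"rx":0,"ry":0,"rz":-0.122,"grip":1},{"dx":0.33,"dy":-0.452,"dz":0,"rx":0,"ry":0,"rz":-0.122,"grip":1},{"dx":0.33,"dy":-0.452,"dz":0,"rx":0,"ry":0,"rz":-0.122,"grip":1},{"dx":0.33,"dy":-0.452,"dz":0,"rx":0,"ry":0,"rz":-0.122,"grip":1},{"dx":0.33,"dy":-0.452,"dz":0,"rx":0,"ry":0,"rz":-0.122,"grip":1}]'
python3 - <<'E'
from h import *
from cell import ctrl,get_image
import cv2,pickle
c=get_calibration("wrist");i=get_image("wrist");cv2.imwrite("pics/w1.png",cv2.cvtColor(i,cv2.COLOR_RGB2BGR));pickle.dump(c,open("w1.pkl","wb"))
s=ctrl.read_state();print(s["qpos"],s["eef_pos"],s["tool_rot"])
print(c["world_from_camera"].round(2))
E
```

```text
clock: 1.35
eef_pos: [478.9, 250.7, 271.2]
tool_rot: [3.14, 0.001, 1.275]
force: [-0.2, 0.4, -0.8]
width: -0.2
gripper_force: 0.0
clock: 1.98
eef_pos: [610.1, 71.1, 270.6]
tool_rot: [3.14, 0.001, 0.512]
force: [-0.7, 1.2, -0.1]
width: -0.2
gripper_force: 0.0
[-0.569724    0.62075485  0.68854467  1.58717765 -0.42999837  1.09166929
 -0.8259634 ] [609.10181029  73.53000278 270.38942413] [-3.14049721e+00  1.12567821e-03  5.15718540e-01]
[[ 4.9000e-01 -8.3000e-01 -2.7000e-01  6.7957e+02]
 [-8.7000e-01 -4.7000e-01 -1.5000e-01  1.0883e+02]
 [ 0.0000e+00  3.1000e-01 -9.5000e-01  4.1400e+02]
 [ 0.0000e+00  0.0000e+00  0.0000e+00  1.0000e+00]]
```

View pics/w1.png

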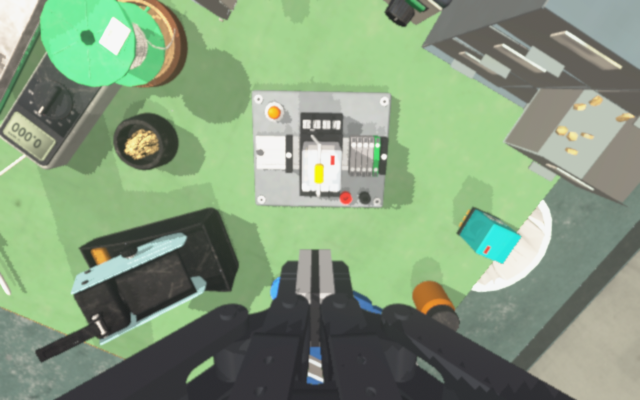

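The wrist view shows the plate corners at (253,94), (389,93), (390,206) and (254,207), the lamp at (274,112), and the yellow tab at (319,174). The base +y side is image left.

```bash
python3 - <<'E'
from h import *
import pickle
from scipy.optimize import least_squares
S,T,W=get_calibration("scene"),get_calibration("top"),pickle.load(open("w1.pkl","rb"))
C=[(65,75),(65,-75),(-65,-75),(-65,75)]
s=np.array([(140,70),(355,160),(262,310),(38,208),(155,90),(208,65)])/4+[315,170]
t=np.array([(52,143),(230,40),(322,190),(145,295),(95,143),(191,130)])/(400/95)+[290,120]
w=np.array([(253,94),(389,93),(390,206),(254,207),(274,112),(319,174)])
def pts(b): return b2w(b,[(x,y,b[3]) for x,y in C]+[(43,50,28),(0,1,113)])
for L in ([(W,w)],[(S,s),(T,t),(W,w)],[(S,s)],[(T,t)]):
    f=lambda b:np.r_[np.concatenate([(proj(c,pts(b))-p).ravel() for c,p in L]),(b[3]-13)/3]
    r=least_squares(f,[617,67,.5,15]);print(r.x.round(3),r.fun[-13:].round(1))
E
```

```text
[6.18104e+02 6.56270e+01 5.17000e-01 1.47550e+01] [-2.6 -1.6  2.1 -1.4 -5.5  0.7  3.1  0.5 -0.6  2.4  2.7 -0.5  0.6]
[6.17573e+02 6.58300e+01 5.13000e-01 1.27500e+01] [-2.4 -1.6  1.5 -0.8 -6.4  0.7  2.8 -0.  -0.9  2.6  2.2 -0.  -0.1]
[6.18125e+02 6.63350e+01 4.94000e-01 1.21340e+01] [-1.2 -0.9  0.5  0.2  0.7  0.9 -1.4 -0.4  0.4 -0.7  0.8  0.5 -0.3]
[6.14436e+02 6.79270e+01 5.11000e-01 1.14700e+01] [-1.  -0.5  0.3 -1.2  1.3  0.1 -0.5  1.  -0.2  0.3  0.2  0.2 -0.5]
```

```bash
python3 - <<'E'
from h import *
import pickle,cv2
W=pickle.load(open("w1.pkl","rb"));i=cv2.imread("pics/w1.png");k=4
o=np.array([235,75]);i=cv2.resize(i[75:220,235:415],None,fx=k,fy=k,interpolation=cv2.INTER_CUBIC)
b=[617.7,66,.511]
for pl,c in (([(65,75,12.7),(65,-75,12.7),(-65,-75,12.7),(-65,75,12.7)],(255,0,0)),([(19,18,105),(19,-18,105),(-19,-18,105),(-19,18,105)],(255,0,255)),([(8,5,119.5),(8,-3,119.5),(-8,-3,119.5),(-8,5,119.5)],(0,0,255)),([(25,22,50),(25,-22,50),(-25,-22,50),(-25,22,50)],(255,255,0))):
    q=((proj(W,b2w(b,pl))-o+.5)*k).astype(int);cv2.polylines(i,[q],True,c,1)
cv2.imwrite("pics/ov1.png",i)
E
```

```text
(no output)
```

View pics/ov1.png

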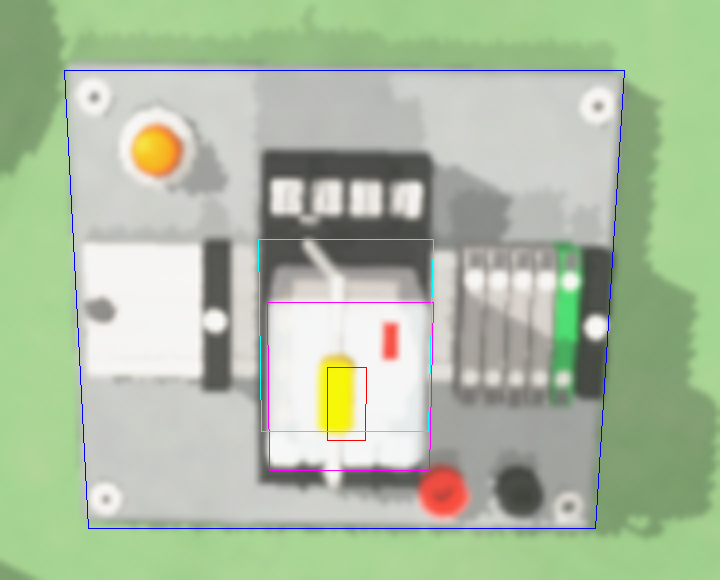

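The overlay fits the plate and relay within about 1 mm: base at (617.7, 66), yaw 0.511. The tab sits about 2 mm to the +y side. Now I bring the shut fingers in behind the tab, on its −y side.

```bash
python3 -m creep '[{"dx":0.06,"dy":-0.086,"dz":-0.1,"rx":0,"ry":0,"rz":0,"grip":1},{"dx":0.06,"dy":-0.086,"dz":-0.22,"rx":0,"ry":0,"rz":0,"grip":1},{"dx":0.06,"dy":-0.086,"dz":-0.32,"rx":0,"ry":0,"rz":0,"grip":1},{"dx":0.06,"dy":-0.086,"dz":-0.397,"rx":0,"ry":0,"rz":0,"grip":1},{"dx":0.06,"dy":-0.086,"dz":-0.397,"rx":0,"ry":0,"rz":0,"grip":1}]'
python3 -m creep '[{"dx":-0.01,"dy":0.018,"dz":0,"rx":0,"ry":0,"rz":0,"grip":1},{"dx":-0.02,"dy":0.035,"dz":0,"rx":0,"ry":0,"rz":0,"grip":1},{"dx":-0.03,"dy":0.053,"dz":0,"rx":0,"ry":0,"rz":0,"grip":1},{"dx":-0.04,"dy":0.071,"dz":0,"rx":0,"ry":0,"rz":0,"grip":1},{"dx":-0.05,"dy":0.089,"dz":0,"rx":0,"ry":0,"rz":0,"grip":1}]'
python3 - <<'E'
from cell import get_image
import cv2
i=cv2.cvtColor(get_image("wrist"),cv2.COLOR_RGB2BGR);j=cv2.cvtColor(get_image("scene"),cv2.COLOR_RGB2BGR)
cv2.imwrite("pics/p2.png",cv2.hconcat([cv2.resize(i[100:400,170:470],(400,400)),cv2.resize(j[130:260,300:430],(400,400))]))
E
```

```text
clock: 2.65
eef_pos: [630.6, 41.8, 109.9]
tool_rot: [-3.137, 0.004, 0.52]
force: [0.5, 0.4, 0.1]
width: 0.4
gripper_force: 0.0
clock: 3.28
eef_pos: [614.1, 74.2, 114.0]
tool_rot: [3.14, -0.003, 0.515]
force: [0.8, 0.3, 2.1]
width: -0.0
gripper_force: 1.2
```

View pics/p2.png

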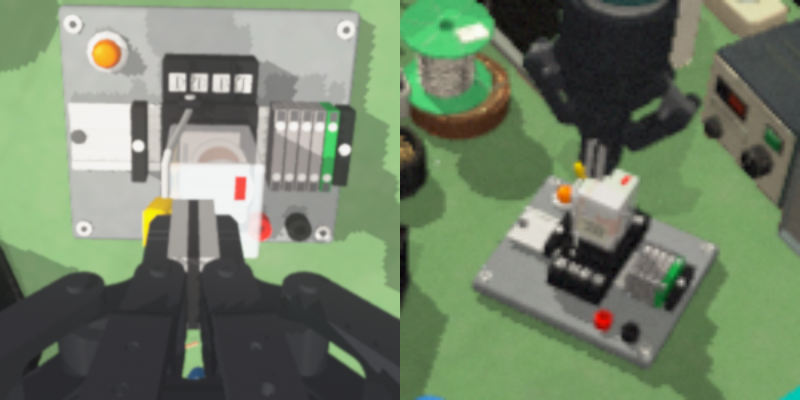

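The finger is pushing the yellow tab at (157,220) to the lamp side, and the clip is about 25° open. The base hasn't moved. I carry on over and then down.

```bash
python3 -m creep '[{"dx":-0.011,"dy":0.02,"dz":0,"rx":0,"ry":0,"rz":0,"grip":1},{"dx":-0.022,"dy":0.04,"dz":0,"rx":0,"ry":0,"rz":0,"grip":1},{"dx":-0.033,"dy":0.059,"dz":0,"rx":0,"ry":0,"rz":0,"grip":1},{"dx":-0.038,"dy":0.068,"dz":-0.012,"rx":0,"ry":0,"rz":0,"grip":1},{"dx":-0.043,"dy":0.077,"dz":-0.03,"rx":0,"ry":0,"rz":0,"grip":1}]'
python3 -m creep '[{"dx":-0.005,"dy":0.009,"dz":-0.02,"rx":0,"ry":0,"rz":0,"grip":1},{"dx":-0.01,"dy":0.018,"dz":-0.04,"rx":0,"ry":0,"rz":0,"grip":1},{"dx":-0.015,"dy":0.027,"dz":-0.065,"rx":0,"ry":0,"rz":0,"grip":1},{"dx":-0.019,"dy":0.034,"dz":-0.09,"rx":0,"ry":0,"rz":0,"grip":1},{"dx":-0.019,"dy":0.034,"dz":-0.09,"rx":0,"ry":0,"rz":0,"grip":1}]'
python3 - <<'E'
from cell import get_image
import cv2
i=cv2.cvtColor(get_image("wrist"),cv2.COLOR_RGB2BGR);j=cv2.cvtColor(get_image("scene"),cv2.COLOR_RGB2BGR)
cv2.imwrite("pics/p3.png",cv2.hconcat([cv2.resize(i[100:400,170:470],(400,400)),cv2.resize(j[130:260,300:430],(400,400))]))
E
```

```text
clock: 4.0
eef_pos: [595.9, 104.8, 100.2]
tool_rot: [3.142, -0.0, 0.515]
force: [0.1, 0.8, -0.4]
width: -0.3
gripper_force: 0.3
clock: 4.62
eef_pos: [587.5, 118.3, 63.4]
tool_rot: [-3.141, 0.002, 0.515]
force: [0.5, 0.6, -0.0]
width: -0.4
gripper_force: 0.0
```

View pics/p3.png

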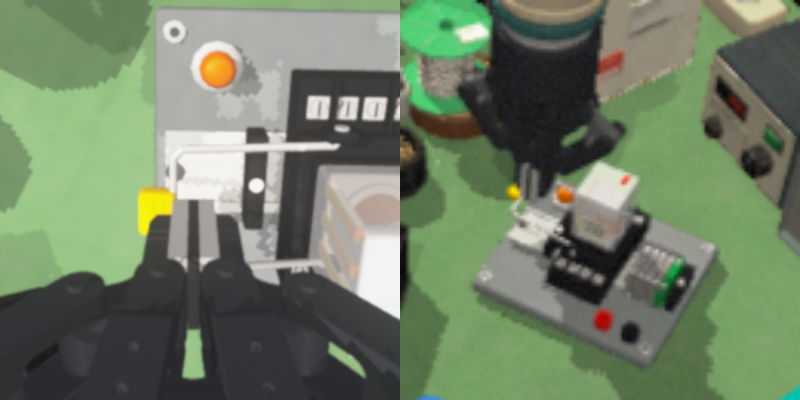

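```bash
python3 -m creep '[{"dx":0,"dy":0,"dz":0.06,"rx":0,"ry":0,"rz":0,"grip":1},{"dx":0,"dy":0,"dz":0.15,"rx":0,"ry":0,"rz":0,"grip":1},{"dx":0.03,"dy":-0.05,"dz":0.26,"rx":0,"ry":0,"rz":0,"grip":0},{"dx":0.073,"dy":-0.13,"dz":0.3,"rx":0,"ry":0,"rz":0,"grip":-1},{"dx":0.073,"dy":-0.13,"dz":0.3,"rx":0,"ry":0,"rz":0,"grip":-1}]'
python3 -m creep '[{"dx":0,"dy":0,"dz":0,"rx":0,"ry":0,"rz":0,"grip":-1},{"dx":0,"dy":0,"dz":0,"rx":0,"ry":0,"rz":0,"grip":-1},{"dx":0,"dy":0,"dz":0,"rx":0,"ry":0,"rz":0,"grip":-1},{"dx":0,"dy":0,"dz":0,"rx":0,"ry":0,"rz":0,"grip":-1},{"dx":0,"dy":0,"dz":0,"rx":0,"ry":0,"rz":0,"grip":-1}]'
python3 - <<'E'
from h import *
from cell import get_image,ctrl
import cv2
W=get_calibration("wrist");i=cv2.cvtColor(get_image("wrist"),cv2.COLOR_RGB2BGR)
k=3;o=np.array([180,40]);i=cv2.resize(i[40:240,180:440],None,fx=k,fy=k,interpolation=cv2.INTER_CUBIC)
b=[617.7,66,.511]
for pl,c in (([(65,75,12.7),(65,-75,12.7),(-65,-75,12.7),(-65,75,12.7)],(255,0,0)),([(19,18,105),(19,-18,105),(-19,-18,105),(-19,18,105)],(255,0,255))):
    q=((proj(W,b2w(b,pl))-o+.5)*k).astype(int);cv2.polylines(i,[q],True,c,1)
for th in(1.2,1.4,1.6,1.8):
    p=th-.14;q=((proj(W,b2w(b,[(-22,9+57*np.sin(p),52+57*np.cos(p)),(22,9+57*np.sin(p),52+57*np.cos(p))]))-o+.5)*k).astype(int);cv2.polylines(i,[q],True,(0,0,int(255*(th-1)/.8)),1)
cv2.imwrite("pics/p4.png",i)
E
```

```text
clock: 5.35
eef_pos: [620.1, 61.6, 187.2]
tool_rot: [3.137, -0.004, 0.509]
force: [0.1, 0.0, -0.7]
width: 54.7
gripper_force: 0.0
clock: 5.98
eef_pos: [617.5, 66.3, 184.4]
tool_rot: [-3.142, 0.0, 0.515]
force: [-0.6, -0.2, 0.5]
width: 85.6
gripper_force: 0.0
```

View pics/p4.png

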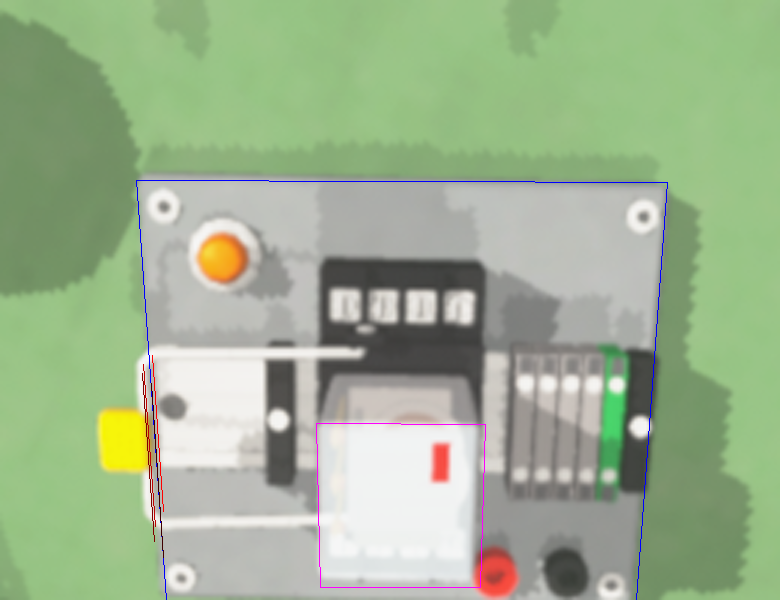

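The base hasn't moved. The relay's outline matches the prediction (centre at about (400,503)), and the clip lies flat beyond the +y edge with its tab at (124,440). I descend and grip.

```bash
python3 -m creep '[{"dx":0,"dy":0,"dz":-0.12,"rx":0,"ry":0,"rz":0,"grip":-1},{"dx":0,"dy":0,"dz":-0.22,"rx":0,"ry":0,"rz":0,"grip":-1},{"dx":0,"dy":0,"dz":-0.28,"rx":0,"ry":0,"rz":0,"grip":-1},{"dx":0,"dy":0,"dz":-0.301,"rx":0,"ry":0,"rz":0,"grip":-1},{"dx":0,"dy":0,"dz":-0.301,"rx":0,"ry":0,"rz":0,"grip":-1}]'
python3 -m creep '[{"dx":0,"dy":0,"dz":0,"rx":0,"ry":0,"rz":0,"grip":0},{"dx":0,"dy":0,"dz":0,"rx":0,"ry":0,"rz":0,"grip":0.2},{"dx":0,"dy":0,"dz":0,"rx":0,"ry":0,"rz":0,"grip":1},{"dx":0,"dy":0,"dz":0,"rx":0,"ry":0,"rz":0,"grip":1},{"dx":0,"dy":0,"dz":0,"rx":0,"ry":0,"rz":0,"grip":1}]'
python3 -c "
from cell import ctrl
s=ctrl.read_state();print(s['force'],s['torque'],s['width'],s['eef_pos'],s['tool_rot'])"
```

```text
clock: 6.65
eef_pos: [617.8, 65.9, 64.2]
tool_rot: [3.141, 0.0, 0.514]
force: [0.5, -0.5, 0.3]
width: 85.5
gripper_force: 0.0
clock: 7.28
eef_pos: [617.6, 67.2, 65.1]
tool_rot: [-3.14, -0.001, 0.515]
force: [-1.8, 2.1, 5.0]
width: 34.5
gripper_force: 59.9
[-1.83854233  2.13662625  5.0021662 ] [ 0.30338274  0.3550584  -0.20143452] 34.54490370229525 [617.56114642  67.16301394  65.07894121] [-3.13999580e+00 -1.06067720e-03  5.14594001e-01]
```

```bash
python3 -m creep '[{"dx":-0.001,"dy":0.0018,"dz":0.0012,"rx":-0.006,"ry":-0.0034,"rz":0,"grip":1},{"dx":-0.002,"dy":0.0035,"dz":0.0024,"rx":-0.012,"ry":-0.0068,"rz":0,"grip":1},{"dx":-0.003,"dy":0.0053,"dz":0.0036,"rx":-0.0182,"ry":-0.0102,"rz":0,"grip":1},{"dx":-0.003,"dy":0.0053,"dz":0.0036,"rx":-0.0182,"ry":-0.0102,"rz":0,"grip":1},{"dx":-0.003,"dy":0.0053,"dz":0.0036,"rx":-0.0182,"ry":-0.0102,"rz":0,"grip":1}]'
python3 -c "
from cell import ctrl
from scipy.spatial.transform import Rotation as R
import numpy as np
s=ctrl.read_state();print(s['force'],s['torque'],s['width'])
r=R.from_euler('xyz',s['tool_rot'])*R.from_euler('xyz',[np.pi,0,.5145]).inv();u=np.array([.872,.489,0])
v=r.as_rotvec();print('lean deg',np.degrees(v@u),np.degrees(v))"
```

```text
clock: 7.9
eef_pos: [616.3, 69.4, 67.0]
tool_rot: [3.012, -0.001, 0.515]
force: [-3.5, 1.8, 10.0]
width: 34.2
gripper_force: 61.7
[-3.50961724  1.79687626  9.98806307] [ 0.46466753  0.79337223 -0.13982555] 34.183313924745164
lean deg -7.418041059470423 [-6.44038998 -3.68511451  0.02654523]
```

```bash
cat > st.py <<'E'
from cell import ctrl
from scipy.spatial.transform import Rotation as R
import numpy as np
s=ctrl.read_state();u=np.array([.872,.489,0])
v=(R.from_euler('xyz',s['tool_rot'])*R.from_euler('xyz',[np.pi,0,.5145]).inv()).as_rotvec()
print('F',s['force'].round(1),'T about base x,y',(s['torque']@u).round(2),(s['torque']@[-.489,.872,0]).round(2),'lean',np.degrees(v@u).round(1))
E
python3 -m creep '[{"dx":0.0016,"dy":-0.0029,"dz":0.0019,"rx":0.0091,"ry":0.0051,"rz":0,"grip":1},{"dx":0.0032,"dy":-0.0058,"dz":0.0039,"rx":0.0182,"ry":0.0102,"rz":0,"grip":1},{"dx":0.0048,"dy":-0.0087,"dz":0.0058,"rx":0.0273,"ry":0.0153,"rz":0,"grip":1},{"dx":0.0064,"dy":-0.0115,"dz":0.0075,"rx":0.0364,"ry":0.0204,"rz":0,"grip":1},{"dx":0.0064,"dy":-0.0115,"dz":0.0075,"rx":0.0364,"ry":0.0204,"rz":0,"grip":1}]'
python3 st.py
```

```text
clock: 8.52
eef_pos: [618.8, 63.9, 68.5]
tool_rot: [-3.008, -0.001, 0.513]
force: [-0.2, 1.2, -0.1]
width: 34.2
gripper_force: 62.6
F [-0.2  1.2 -0.1] T about base x,y 0.35 -0.16 lean 7.7
```

```bash
python3 -m creep '[{"dx":-0.0019,"dy":0.0033,"dz":0.002,"rx":-0.0091,"ry":-0.0051,"rz":0,"grip":1},{"dx":-0.0037,"dy":0.0066,"dz":0.004,"rx":-0.0182,"ry":-0.0102,"rz":0,"grip":1},{"dx":-0.0056,"dy":0.0099,"dz":0.0059,"rx":-0.0273,"ry":-0.0153,"rz":0,"grip":1},{"dx":-0.0074,"dy":0.0132,"dz":0.0076,"rx":-0.0364,"ry":-0.0204,"rz":0,"grip":1},{"dx":-0.0074,"dy":0.0132,"dz":0.0076,"rx":-0.0364,"ry":-0.0204,"rz":0,"grip":1}]'
python3 st.py
python3 - <<'E'
from cell import get_image
import cv2
i=cv2.cvtColor(get_image("wrist"),cv2.COLOR_RGB2BGR);j=cv2.cvtColor(get_image("scene"),cv2.COLOR_RGB2BGR)
cv2.imwrite("pics/p5.png",cv2.hconcat([cv2.resize(i[100:400,170:470],(400,400)),cv2.resize(j[170:260,320:410],(400,400),interpolation=cv2.INTER_CUBIC)]))
E
```

```text
clock: 9.15
eef_pos: [615.6, 69.4, 71.3]
tool_rot: [3.008, 0.001, 0.517]
force: [1.2, -0.9, -7.3]
width: 34.3
gripper_force: 63.2
F [ 1.2 -0.9 -7.3] T about base x,y -0.23 -0.2 lean -7.7
```

View pics/p5.png

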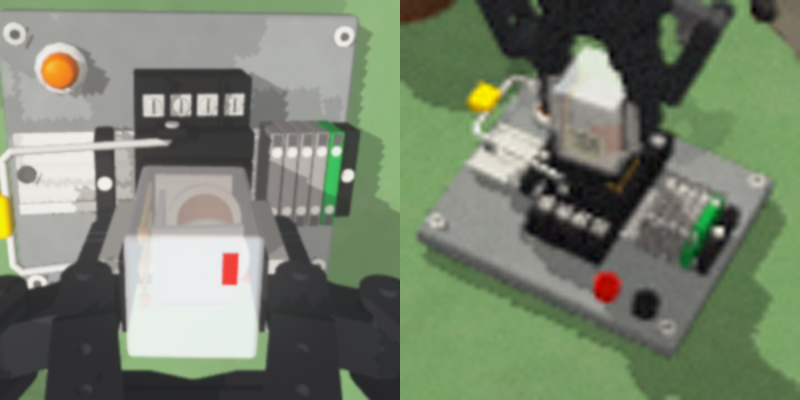

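The base is flat. The relay leans towards the clip, with brass blades showing on the terminal side at (625,178) in the right half. The other lean is next.

```bash
python3 -m creep '[{"dx":0.0021,"dy":-0.0038,"dz":0.0019,"rx":0.0091,"ry":0.0051,"rz":0,"grip":1},{"dx":0.0042,"dy":-0.0075,"dz":0.0039,"rx":0.0182,"ry":0.0102,"rz":0,"grip":1},{"dx":0.0063,"dy":-0.0113,"dz":0.0058,"rx":0.0273,"ry":0.0153,"rz":0,"grip":1},{"dx":0.0084,"dy":-0.015,"dz":0.0077,"rx":0.0364,"ry":0.0204,"rz":0,"grip":1},{"dx":0.0084,"dy":-0.015,"dz":0.0077,"rx":0.0364,"ry":0.0204,"rz":0,"grip":1}]'
python3 st.py
```

```text
clock: 9.88
eef_pos: [619.3, 62.3, 74.6]
tool_rot: [-3.008, -0.001, 0.512]
force: [-0.5, 1.5, -4.1]
width: 34.9
gripper_force: 63.9
F [-0.5  1.5 -4.1] T about base x,y 0.21 -0.16 lean 7.7
```

```bash
python3 -m creep '[{"dx":-0.0023,"dy":0.0042,"dz":0.0019,"rx":-0.0091,"ry":-0.0051,"rz":0,"grip":1},{"dx":-0.0047,"dy":0.0084,"dz":0.0039,"rx":-0.0182,"ry":-0.0102,"rz":0,"grip":1},{"dx":-0.007,"dy":0.0126,"dz":0.0058,"rx":-0.0273,"ry":-0.0153,"rz":0,"grip":1},{"dx":-0.0094,"dy":0.0168,"dz":0.0077,"rx":-0.0364,"ry":-0.0204,"rz":0,"grip":1},{"dx":-0.0094,"dy":0.0168,"dz":0.0077,"rx":-0.0364,"ry":-0.0204,"rz":0,"grip":1}]'
python3 st.py
```

```text
clock: 10.5
eef_pos: [615.5, 71.7, 78.5]
tool_rot: [3.011, -0.0, 0.518]
force: [-0.8, -0.3, -0.3]
width: 34.5
gripper_force: 64.6
F [-0.8 -0.3 -0.3] T about base x,y 0.26 0.01 lean -7.5
```

```bash
python3 -m creep '[{"dx":0.0025,"dy":-0.0044,"dz":0.003,"rx":0.0091,"ry":0.0051,"rz":0,"grip":1},{"dx":0.005,"dy":-0.0088,"dz":0.006,"rx":0.0182,"ry":0.0102,"rz":0,"grip":1},{"dx":0.005,"dy":-0.0088,"dz":0.0085,"rx":0.0182,"ry":0.0102,"rz":0,"grip":1},{"dx":0.005,"dy":-0.0088,"dz":0.0085,"rx":0.0182,"ry":0.0102,"rz":0,"grip":1},{"dx":0.005,"dy":-0.0088,"dz":0.0085,"rx":0.0182,"ry":0.0102,"rz":0,"grip":1}]'
python3 st.py
python3 - <<'E'
from cell import get_image
from h import *
import cv2
i=cv2.cvtColor(get_image("wrist"),cv2.COLOR_RGB2BGR);S=get_calibration("scene");j=cv2.cvtColor(get_image("scene"),cv2.COLOR_RGB2BGR)
b=[617.7,66,.511];o=np.array([320,160]);k=5
j=cv2.resize(j[160:260,320:410],None,fx=k,fy=k,interpolation=cv2.INTER_CUBIC)
for pl,c in (([(65,75,12.7),(65,-75,12.7),(-65,-75,12.7),(-65,75,12.7)],(255,0,0)),([(-19,18,67),(-19,-18,67),(19,-18,67)],(255,0,255)),([(-12,-12,55),(12,-12,55)],(0,0,255))):
    q=((proj(S,b2w(b,pl))-o+.5)*k).astype(int);cv2.polylines(j,[q],len(pl)==4,c,1)
i=cv2.resize(i[100:400,210:430],(350,477));cv2.imwrite("pics/p6.png",cv2.hconcat([cv2.copyMakeBorder(i,0,23,0,0,cv2.BORDER_CONSTANT),j]))
E
```

```text
clock: 11.12
eef_pos: [617.2, 67.1, 80.9]
tool_rot: [-3.141, 0.0, 0.516]
force: [-0.2, -0.3, -0.8]
width: 34.6
gripper_force: 64.4
F [-0.2 -0.3 -0.8] T about base x,y -0.0 -0.0 lean 0.0
```

View pics/p6.png

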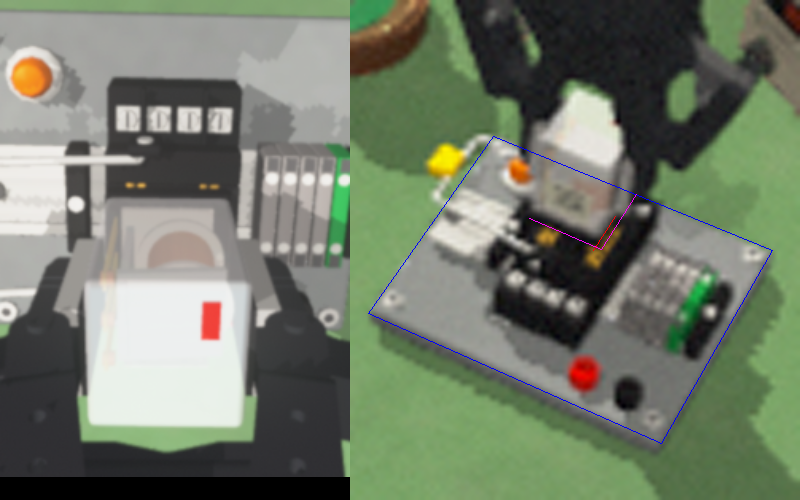

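The relay is free: no torque, and only its weight of about 0.8 N. The base sits on its outline, and the clip is open with its tab at (445,160). Orange shows at (545,237) and (597,258), which could be blades or socket lips. My 10 pictures are used, so I check the height numerically.

```bash
python3 - <<'E'
from cell import get_image
from h import *
import cv2
b=[617.7,66,.511]
for n in("scene","wrist"):
    C=get_calibration(n);h=cv2.cvtColor(get_image(n),cv2.COLOR_RGB2HSV)
    m=cv2.inRange(h,(8,110,70),(30,255,255))
    N,_,st,c=cv2.connectedComponentsWithStats(m)
    q=proj(C,b2w(b,[(0,0,60)]))[0]
    print(n,[(st[k].tolist(),c[k].round(1).tolist()) for k in range(1,N) if abs(c[k]-q).max()<60])
    for z in(47,50,55,60,67):print(z,[proj(C,b2w(b,[(x,y,z)]))[0].round(1).tolist() for y in(12,-12) for x in(-14,14)])
E
```

```text
scene [([306, 147, 30, 28, 233], [323.3, 164.9]), ([335, 189, 8, 7, 40], [338.7, 192.0]), ([352, 192, 4, 5, 17], [353.4, 193.9]), ([357, 205, 5, 4, 14], [359.0, 206.9]), ([367, 206, 7, 8, 21], [370.0, 209.5])]
47 [[358.1, 208.5], [363.3, 200.6], [367.5, 212.5], [372.7, 204.4]]
50 [[358.2, 207.6], [363.5, 199.7], [367.7, 211.6], [372.8, 203.6]]
55 [[358.4, 206.2], [363.6, 198.3], [367.9, 210.2], [373.0, 202.2]]
60 [[358.6, 204.8], [363.8, 196.9], [368.1, 208.8], [373.3, 200.8]]
67 [[358.8, 202.8], [364.1, 194.9], [368.4, 206.8], [373.6, 198.8]]
wrist [([288, 215, 6, 3, 17], [290.6, 215.9]), ([295, 215, 6, 4, 17], [297.8, 216.1]), ([335, 216, 5, 3, 14], [336.9, 216.9]), ([341, 216, 6, 3, 16], [343.8, 217.0])]
47 [[292.1, 260.5], [291.2, 212.6], [335.7, 260.7], [336.9, 212.8]]
50 [[291.7, 263.2], [290.9, 214.6], [336.1, 263.3], [337.3, 214.8]]
55 [[291.2, 267.7], [290.3, 218.1], [336.6, 267.8], [337.9, 218.3]]
60 [[290.6, 272.5], [289.6, 221.8], [337.2, 272.6], [338.5, 221.9]]
67 [[289.7, 279.6], [288.6, 227.2], [338.0, 279.7], [339.4, 227.4]]
```

```bash
python3 - <<'E'
from cell import get_image
from h import *
import cv2,pickle
from scipy.optimize import least_squares
b=[617.7,66,.511]
def red(im,q,r):
    h=cv2.cvtColor(im,cv2.COLOR_RGB2HSV);m=cv2.inRange(h,(0,130,90),(6,255,255))|cv2.inRange(h,(174,130,90),(180,255,255))
    N,_,st,c=cv2.connectedComponentsWithStats(m)
    k=min(range(1,N),key=lambda k:np.hypot(*(c[k]-q)) if st[k][4]>8 else 1e9);return c[k],st[k]
W=pickle.load(open("w1.pkl","rb"));im=cv2.imread("pics/w1.png")[:,:,::-1].copy()
c0,s0=red(im,proj(W,b2w(b,[(5,-8,105)]))[0],30)
p=least_squares(lambda p:proj(W,b2w(b,[(p[0],p[1],105)]))[0]-c0,[5,-8]).x
C=get_calibration("wrist");im=get_image("wrist");c1,s1=red(im,proj(C,b2w(b,[(p[0],p[1],122)]))[0],30)
r=least_squares(lambda v:proj(C,b2w(b,[(p[0],v[0],v[1])]))[0]-c1,[p[1],122]).x
print(c0,s0,p,c1,s1,"y,ztop",r)
print([(n,proj(C,b2w(b,[(p[0],p[1],z)]))[0].round(1).tolist()) for n,z in(("118",118),("122",122))])
E
```

```text
[332.04347826 159.65217391] [331 156   3   8  23] [10.65857771 -8.67785053] [342.22033898 301.66101695] [337 291  12  22 236] y,ztop [ -9.50132918 122.55464069]
[('118', [338.8, 293.9]), ('122', [339.6, 300.7])]
```

The relay's top is at z ≈ 122.5, so its blade tips are at about 55.5, roughly 5 mm above the socket face. That matches the commanded pose, so it hasn't slipped in the grip. I let it settle and hand in.

```bash
python3 -m creep '[{"dx":0,"dy":0,"dz":0,"rx":0,"ry":0,"rz":0,"grip":1},{"dx":0,"dy":0,"dz":0,"rx":0,"ry":0,"rz":0,"grip":1},{"dx":0,"dy":0,"dz":0,"rx":0,"ry":0,"rz":0,"grip":1},{"dx":0,"dy":0,"dz":0,"rx":0,"ry":0,"rz":0,"grip":1},{"dx":0,"dy":0,"dz":0,"rx":0,"ry":0,"rz":0,"grip":1}]' && python3 st.py && python3 -c "
from cell import ctrl
print(ctrl.finish_job())"
```

```text
clock: 12.0
eef_pos: [617.6, 66.0, 81.1]
tool_rot: [3.142, -0.0, 0.514]
force: [0.1, 0.5, -1.1]
width: 34.6
gripper_force: 64.4
F [ 0.1  0.5 -1.1] T about base x,y -0.01 -0.01 lean -0.0
the job is handed in; nothing more can be done
None
```

The job is handed in at 12.0 s: the clip is open on the lamp side, the relay was rocked out in five leans and is held upright and still with its blades about 5 mm above the socket, and the base hasn't moved.

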